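# Clip the pantry jars shut

## Robot

A 7-joint arm with a two-finger parallel gripper is mounted at the origin on the work surface. World frame = base frame: x ahead of the robot, y to its left, z up, the work surface at z = 0. Lengths are in m, angles in rad, forces in N, time in s.
With the tool pointing down it reaches from about 0.425 to 0.925 m from the base axis. Payload 6.8 kg.
Tool frame: the origin (TCP) lies at the very end of the fingers, on their centre line; the grasp point (between the pads) lies 19 mm behind it; z points along the fingers, y is the line along which they close (so a half turn about z gives the same grasp; the last joint's range is limited). The gripper opens to 85 mm and grips with 20 to 120 N. Pads are 22 mm wide; open, the fingers measure 114 mm over their backs; the gripper's body (76 mm by 85 mm) begins 54 mm behind the grasp point. The pads swing forward as they close: fully open they stand 13 mm farther back than shut.
Start: joints at [-1.445, 0.477, 0.022, 1.555, -0.011, 1.109, -0.083], TCP at [0.156, 0.657, 0.231] pointing down, gripper open.
Joint ranges: [-2.96, 2.96], [-0.34, 2.1], [-1.41, 1.46], [0.24, 2.44], [-1.37, 4.51], [0.17, 1.92], [-2.96, 2.96]. Speed limits (rad/s): [2.39, 2.39, 3.14, 3.14, 3.14, 3.14, 3.14].

## Interface

Orientations are given as a rotation vector (axis times angle).
In Python, from bench import r gives the robot as it stands.
- The arm moves only by the tool play_rows, never from a script. Its argument "targets" is text: rows parted by semicolons, each of 5 numbers parted by spaces: the closure, from -1 (fully open) to 1 (shut), then the shift along the tool's x, y, z in m, then the turn about the tool's z in rad. In form: gripper dx dy dz spin; .... A call has 1 to 8 rows; each row is the pose to reach, as a shift and turn from the pose commanded when the call began, along the tool's axes at that moment; what a row does not reach only later rows make up. A row lasts 1/12 s, in which the tool goes at most 41.7 mm and 7.16 degrees, less where a joint would pass 70% of its speed; a pose out of reach is approached as far as the arm can. A call with a gripper value outside its range is refused whole. The fingers move at their own pace and stop on an object; "squeeze" is the grip in N (left out, the last holds). Time passes only in rows, so rows that repeat a pose let the fingers close. It gives the time, the measured TCP pose, the force, the opening and the grip force at its end, in the units of the state.
- r.get_obs(): the state, without advancing time (a new reading comes with each control period).
- r.grab_frame(name): name is "scene" or "top"; returns the picture (420x560x3 uint8, red, green, blue); there is no depth.
- r.camera_info(name): a dict with "fov_y" (degrees; the focal length in pixels is half the picture's height over the tangent of half this angle, whatever the lens; pixels are square), "cx", "cy" (the principal point, pixels), "k1" (the pictures are not rectified: a ray, as slopes to the right and down, at radius r is drawn at 1 + k1 r^2 times it, then the intrinsics apply), "position" and "rotation" of the camera in the world. Camera axes: x right, y down, z forward; pixel columns grow to the right and rows downward; lengths in m; the calibration is good to about 2 mm. A picture is of the moment at which its call begins. camera_info takes no time and is no camera call.
- r.hand_in(): hands the job in; it is judged then, once.
The state is a dict: "clock": time; "joints": joint angles; "qvel": joint speeds; "tau": joint torques, N m; "tcp_pos": TCP position; "orientation": TCP orientation; "contact_force": force on the tool from outside, world axes, zero at the start; "moment": the same for the moment, N m; "grip_width": finger opening in m; "gripper_force": force on a finger pad.
Only numpy, scipy, OpenCV 4.12 (cv2) and the standard library are available. Lean on these libraries where they do the work, as an engineer would, in place of code of your own. Each camera call takes 0.05 s, during which the arm holds its last target. There are 200 camera calls.

## Task

Three clip-top jars stand on the pantry worktop; the hazelnut jar is already clipped, but the walnut jar and the sweet jar still have their red-tipped levers standing up. With a fingertip, push each of those two levers down past its dead point so that it snaps down beside the glass and the lid is clamped. Do not lift, tip or shove the jars, leave the hazelnut jar clipped and leave the other things standing where they are.

Things in the scene. Friction and masses are not known exactly. Their poses are not given: they have to be found in the camera images.
- walnut_jar: Clear glass clip-top jar full of brown walnuts, lever up at the start. Body 96 mm across, 170 mm tall over the lid; lid 83 mm across over an orange rubber ring 85 mm across. About 1.2 kg, standing loose on the worktop. Origin: centre of its underside; z up; its +x axis points to the side where the lever is (the lid's hinge is at -x).
- sweet_jar: The same kind of jar, shorter (125 mm tall over the lid), full of bright mixed sweets, lever up at the start. About 0.85 kg. Same axes.
- hazel_jar: The same kind of jar, 148 mm tall over the lid, full of dark brown hazelnuts. Its lever is already clipped down and stays so. About 1 kg. Same axes.
- walnut_jar_lever_pivot (a point): Lever hinge of the walnut jar: the middle of the hinge line, 54 mm out from the jar's axis on its +x side, 150 mm above the worktop (20 mm below the top of the lid). The hinge line is level, along the jar's y. From beside it a thin wire bail, which the lever pulls down, runs up over the edge of the lid, 26 mm above the hinge at most: the highest part of the jar.
- sweet_jar_lever_pivot (a point): The same point on the sweet jar, 105 mm above the worktop.
- hazel_jar_lever_pivot (a point): The same point on the hazelnut jar, 128 mm above the worktop.
- walnut_jar_lever_tab (a point): Middle of the thumb plate of the walnut jar's lever, 40 mm from the hinge line; it moves with the lever. The lever is a steel wire loop that ends in a flat red-coated plate 26 mm wide, 24 mm long (28 to 52 mm from the hinge) and 3 mm thick. Up, it slopes up and outwards (away from the jar), 43 degrees above level; clipped, it hangs down beside the glass, 77 degrees below level.
- sweet_jar_lever_tab (a point): The same point on the sweet jar's lever.
- hazel_jar_lever_tab (a point): The same point on the hazelnut jar's lever.
- walnut_jar_lever (a joint): Angle of the walnut jar's lever: 0 up (43 degrees above level), growing as it is pushed down; 0.75 level, about 1.2 dead point (25 degrees below level), 2.10 clipped against its stop. A sprung toggle: before the dead point it springs back up, past it it snaps down by itself. Pushing at the middle of the plate takes about 4 N to start it, 6 N at most (around 0.4) and nothing at the dead point.
- sweet_jar_lever (a joint): The same for the sweet jar's lever.
- hazel_jar_lever (a joint): The same for the hazelnut jar's lever; 2.10 (clipped) from the start.
- bag_box: Green carton of food bags, 55 x 180 x 75 mm high (long along its y). Origin: centre of its underside.
- spice: Orange-brown spice jar with a red cap, 44 mm across, 100 mm tall. Origin: centre of its underside.
- tin: Food tin with a yellow band, 74 mm across, 85 mm tall. Origin: centre of its underside.

How it is judged:
By the outcome, as a careful person would: the job done as asked, in the order asked, and still so for the second after the job is handed in, with the robot touching nothing.
It also fails if it takes over 38 s, if anything falls off the work surface, if the arm or the gripper's body presses on something with over 40 N, if the wrist force passes 120 N, or if a joint passes its speed limit or range.

## Working session

There is one attempt and no reset: what is moved stays moved. The work goes in short steps, Python scripts to look and compute and a tool call to move; the robot and the scene stay as the last step left them, time stands still between calls to the robot, and variables do not carry over. Pictures are saved under pics/ and viewed, at most 10 in all, crops included, and the job is handed in when it is done.

Besides the shell and the picture viewer there is one more tool, called after "Emit:" in YAML: its name, and indented under it one key for each argument. play_rows: Moves the arm, as the interface text tells. Its arguments: {"type":"object","properties":{"targets":{"type":"string"},"squeeze":{"type":"number"}},"required":["targets"]}

```bash
ls; mkdir -p pics; python3 - <<'E'
from bench import r
import cv2
for n in("scene","top"):
    cv2.imwrite(f"pics/{n}0.png",r.grab_frame(n)[:,:,::-1]); print(r.camera_info(n))
print(r.get_obs())
E
```

```text
pics
{'fov_y': 55.93993754155475, 'cx': 275.10049687675445, 'cy': 210.60704455815554, 'k1': -0.08849169119051488, 'position': array([1.38822275, 0.1945753 , 0.76260341]), 'rotation': array([-1.48943807, -1.92093301,  0.89519429])}
{'fov_y': 48.17363155021048, 'cx': 280.50053882447025, 'cy': 207.47784502895237, 'k1': -0.04649062738274371, 'position': array([0.51397863, 0.01978981, 1.332039  ]), 'rotation': array([-2.16775478,  2.16690662, -0.10752812])}
{'clock': 0.1, 'joints': array([-1.44508071,  0.47775694,  0.02236046,  1.55632701, -0.01151663,
        1.1093579 , -0.08309564]), 'qvel': array([-0.00248024, -0.00221503, -0.0014742 , -0.00314738,  0.00102004,
       -0.00065275,  0.0012932 ]), 'tau': array([ 4.10203356e-03, -5.97760856e+01,  1.61322031e+00, -2.81955063e+01,
        1.27583052e-02,  5.08747995e-03, -1.79343516e-05]), 'tcp_pos': array([0.15628316, 0.65610097, 0.23040762]), 'orientation': array([-3.66428869e-01, -3.12006699e+00,  2.70008091e-03]), 'contact_force': array([-0.12879723,  0.60518848, -0.32959729]), 'moment': array([ 0.00227304, -0.00438311,  0.00143663]), 'gripper_force': 0.0, 'grip_width': 0.0855510116240456}
```

View pics/scene0.png

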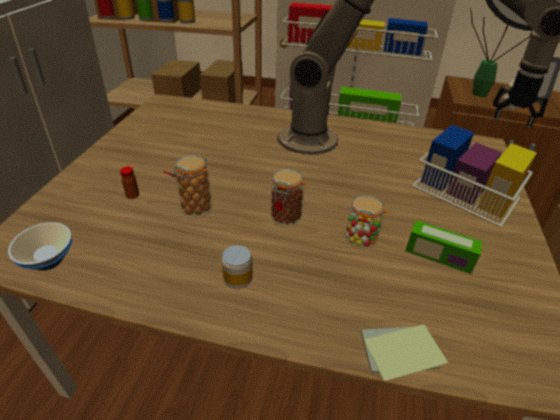

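View pics/top0.png

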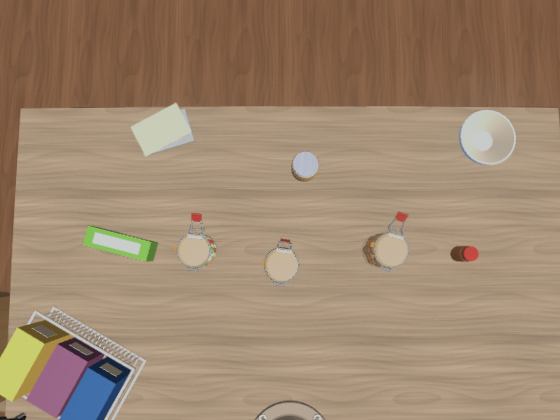

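Top view: the walnut lid is at about (390,250) with its tab at (402,216), the sweet lid at (194,250) with its tab at (196,217), and the hazelnut lid at (282,265), clipped. Next I'll measure the tabs and lids.

```bash
cat > h.py <<'E'
import numpy as np, cv2
from scipy.spatial.transform import Rotation as R
from bench import r
def K(c):
    f=210/np.tan(np.radians(c["fov_y"]/2)); return np.array([[f,0,c["cx"]],[0,f,c["cy"]],[0,0,1]]),np.array([c["k1"],0,0,0])
def ray(c,px):
    k,d=K(c); n=cv2.undistortPoints(np.array([[px]],float),k,d)[0,0]
    return R.from_rotvec(c["rotation"]).apply([*n,1])
def atz(c,px,z):
    v=ray(c,px); return c["position"]+v*(z-c["position"][2])/v[2]
def proj(c,P):
    k,d=K(c); q=R.from_rotvec(c["rotation"]).inv().apply(np.atleast_2d(P)-c["position"])
    return cv2.projectPoints(q,np.zeros(3),np.zeros(3),k,d)[0][:,0]
E
python3 - <<'E'
from h import *
im=cv2.imread("pics/top0.png"); c=r.camera_info("top"); b,g,rr=[im[:,:,i].astype(int) for i in range(3)]
m=((rr>120)&(g<70)&(b<70)).astype(np.uint8)
hs=cv2.cvtColor(im,cv2.COLOR_BGR2HSV)
for n,t,l,H in(("walnut",(402,216),(391,250),.17),("sweet",(196,217),(194,250),.125),("hazel",(285,241),(282,265),.148)):
    w=np.zeros_like(m); w[t[1]-10:t[1]+10,t[0]-10:t[0]+10]=1
    ys,xs=np.nonzero(m*w); pt=(xs.mean(),ys.mean())
    T=atz(c,pt,H+.007+.001); J=atz(c,l,H)
    print(n,len(xs),pt,T.round(4),J.round(4),"radius",np.hypot(*(T-J)[:2]),"az",np.degrees(np.arctan2(*(T-J)[1::-1])))
    im2=cv2.resize(im[190:290,l[0]-50:l[0]+50],None,fx=4,fy=4,interpolation=cv2.INTER_CUBIC)
    # draw lid circle
    P=[[J[0]+.0415*np.cos(a),J[1]+.0415*np.sin(a),H] for a in np.linspace(0,6.28,40)]
    q=((proj(c,P)-[l[0]-50,190]+.5)*4).astype(np.int32); cv2.polylines(im2,[q],True,(255,0,0),1)
    globals()[n]=im2
cv2.imwrite("pics/c1.png",np.hstack([walnut,sweet]))
E
```

```text
walnut 3 (np.float64(401.3333333333333), np.float64(214.33333333333334)) [ 0.6156 -0.2751  0.178 ] [ 0.5279 -0.2493  0.17  ] radius 0.09141030524181068 az -16.374832572871615
sweet 40 (np.float64(196.25), np.float64(217.25)) [0.6119 0.2398 0.133 ] [0.5282 0.2456 0.125 ] radius 0.08384688873996758 az -3.929509178342018
hazel 8 (np.float64(285.375), np.float64(239.875)) [0.5534 0.0114 0.156 ] [0.4908 0.0198 0.148 ] radius 0.06313879457731181 az -7.66345734215715
```

View pics/c1.png

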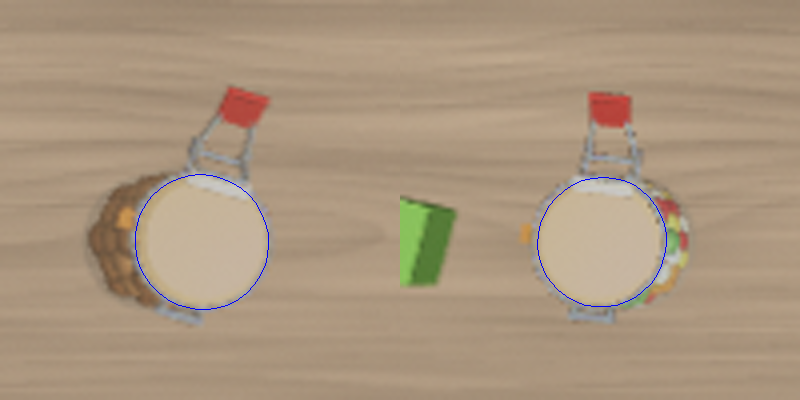

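```bash
cat >> h.py <<'E'
def sh(*Ps):
    o=r.get_obs(); p=o["tcp_pos"]; q=R.from_rotvec(o["orientation"])
    print(o["clock"],p.round(4),q.as_matrix().round(3).tolist(),o["contact_force"].round(1))
    for P in Ps: print(P,q.inv().apply(np.array(P)-p).round(4))
E
python3 -c "
from h import *
sh((.156,.657,.40),(.5,.5,.40),(.60,.25,.38),(.613,-.276,.30))"
```

```text
0.1 [0.1563 0.6561 0.2304] [[-0.973, 0.232, -0.0], [0.232, 0.973, -0.002], [-0.0, -0.002, -1.0]] [-0.1  0.6 -0.3]
(0.156, 0.657, 0.4) [ 0.0005  0.0005 -0.1696]
(0.5, 0.5, 0.4) [-0.3706 -0.0725 -0.1694]
(0.6, 0.25, 0.38) [-0.5258 -0.2925 -0.149 ]
(0.613, -0.276, 0.3) [-0.6603 -0.801  -0.0681]
```

Emit:
play_rows:
  targets: "1 0 0 -0.04 0; 1 0 0 -0.08 0; 1 0 0 -0.12 0; 1 0 0 -0.16 0; 1 -0.03 0 -0.17 0; 1 -0.07 -0.01 -0.17 0; 1 -0.11 -0.02 -0.17 0; 1 -0.15 -0.03 -0.17 0"
  squeeze: 20

```text
clock: 0.77
tcp_pos: [0.2964, 0.5918, 0.4011]
orientation: [0.365, 3.12, -0.0]
contact_force: [0.4, -0.2, 0.4]
grip_width: -0.0001
gripper_force: 0.0
```

Emit:
play_rows:
  targets: "1 -0.04 -0.01 0 0; 1 -0.08 -0.02 0 0; 1 -0.12 -0.03 0 0; 1 -0.16 -0.04 0 0; 1 -0.2 -0.05 0 0; 1 -0.225 -0.08 0 0; 1 -0.25 -0.11 0 0; 1 -0.275 -0.14 0 0"

```text
clock: 1.43
tcp_pos: [0.5312, 0.3909, 0.4003]
orientation: [-0.367, -3.119, 0.002]
contact_force: [0.2, -0.0, -0.2]
grip_width: 0.0
gripper_force: 0.0
```

```bash
python3 -c "
from h import *
sh((.613,-.276,.35))"
```

```text
1.4333 [0.5312 0.3909 0.4003] [[-0.973, 0.232, -0.001], [0.232, 0.973, -0.001], [0.001, -0.001, -1.0]] [ 0.2 -0.  -0.2]
(0.613, -0.276, 0.35) [-0.2343 -0.6297  0.051 ]
```

Emit:
play_rows:
  targets: "1 -0.014 -0.038 0 0; 1 -0.028 -0.076 0 0; 1 -0.042 -0.114 0 0; 1 -0.056 -0.152 0 0; 1 -0.07 -0.19 0.01 0; 1 -0.084 -0.228 0.02 0; 1 -0.098 -0.266 0.03 0; 1 -0.112 -0.304 0.04 0"

```text
clock: 2.1
tcp_pos: [0.5685, 0.0693, 0.3607]
orientation: [-0.366, -3.12, -0.0]
contact_force: [1.4, -0.5, -0.0]
grip_width: 0.0001
gripper_force: 0.0
```

Emit:
play_rows:
  targets: "1 -0.014 -0.038 0 0; 1 -0.028 -0.076 0 0; 1 -0.042 -0.114 0 0; 1 -0.056 -0.152 0 0; 1 -0.07 -0.19 0 0; 1 -0.084 -0.228 0 0; 1 -0.098 -0.266 0 0; 1 -0.112 -0.304 0 0"

```text
clock: 2.77
tcp_pos: [0.6072, -0.252, 0.361]
orientation: [-0.366, -3.12, -0.001]
contact_force: [-0.1, 0.0, 0.2]
grip_width: 0.0002
gripper_force: 0.0
```

```bash
python3 -c "
from h import *
sh((.613,-.276,.30),(.613,-.276,.205))"
```

```text
2.7667 [ 0.6072 -0.252   0.361 ] [[-0.973, 0.231, -0.001], [0.231, 0.973, 0.0], [0.001, 0.0, -1.0]] [-0.1  0.   0.2]
(0.613, -0.276, 0.3) [-0.0112 -0.022   0.0609]
(0.613, -0.276, 0.205) [-0.0113 -0.022   0.1559]
```

Emit:
play_rows:
  targets: "1 -0.011 -0.022 0.02 0; 1 -0.011 -0.022 0.055 0; 1 -0.011 -0.022 0.09 0; 1 -0.011 -0.022 0.12 0; 1 -0.011 -0.022 0.14 0; 1 -0.011 -0.022 0.15 0; 1 -0.011 -0.022 0.155 0; 1 -0.011 -0.022 0.155 0"

```text
clock: 3.43
tcp_pos: [0.6129, -0.2742, 0.2058]
orientation: [-0.366, -3.119, -0.0]
contact_force: [-0.5, 0.3, 0.7]
grip_width: -0.0
gripper_force: 0.0
```

```bash
python3 - <<'E'
from h import *
sh((.613,-.276,.205),(.623,-.279,.150),(.623,-.279,.125))
a=r.grab_frame("scene")[130:230,130:260,::-1]; b=r.grab_frame("top")[170:270,340:470,::-1]
cv2.imwrite("pics/c2.png",cv2.resize(np.vstack([a,b]),None,fx=3,fy=3,interpolation=cv2.INTER_CUBIC))
E
```

```text
3.4333 [ 0.6129 -0.2742  0.2058] [[-0.973, 0.232, -0.001], [0.232, 0.973, 0.0], [0.001, 0.0, -1.0]] [-0.5  0.3  0.7]
(0.613, -0.276, 0.205) [-0.0006 -0.0017  0.0008]
(0.623, -0.279, 0.15) [-0.011  -0.0023  0.0558]
(0.623, -0.279, 0.125) [-0.0111 -0.0023  0.0808]
```

View pics/c2.png

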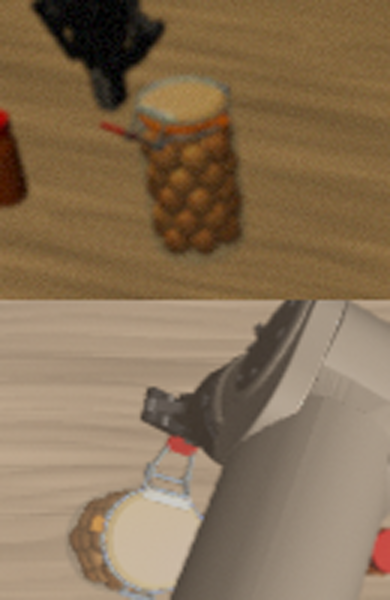

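The crops show the closed fingertip just above the red walnut tab (about (166,163) against (168,172) in the scene view). Pushing now.

Emit:
play_rows:
  targets: "1 -0.001 -0.002 0.008 0; 1 -0.001 -0.002 0.015 0; 1 -0.002 -0.002 0.021 0; 1 -0.004 -0.002 0.027 0; 1 -0.006 -0.002 0.033 0; 1 -0.008 -0.002 0.039 0; 1 -0.01 -0.002 0.045 0; 1 -0.011 -0.002 0.051 0"

```text
clock: 4.2
tcp_pos: [0.625, -0.2796, 0.156]
orientation: [0.366, 3.116, -0.002]
contact_force: [2.3, -0.2, 4.1]
grip_width: -0.0001
gripper_force: 1.7
```

Emit:
play_rows:
  targets: "1 0 0 0.006 0; 1 0 0 0.012 0; 1 0 0 0.018 0; 1 0 0 0.024 0; 1 0 0 0.03 0; 1 0 0 0.03 0; 1 0 0 0.03 0; 1 0 0 0.02 0"

```text
clock: 4.87
tcp_pos: [0.6219, -0.2781, 0.1336]
orientation: [-0.366, -3.116, -0.001]
contact_force: [0.6, 0.5, 0.2]
grip_width: -0.0002
gripper_force: 0.0
```

Emit:
play_rows:
  targets: "1 -0.005 0 -0.03 0; 1 -0.005 0 -0.065 0; 1 -0.005 0 -0.105 0; 1 -0.005 0 -0.145 0; 1 -0.005 0 -0.185 0; 1 0.01 0.035 -0.19 0; 1 0.02 0.07 -0.19 0; 1 0.03 0.105 -0.19 0"

```text
clock: 5.53
tcp_pos: [0.6183, -0.1696, 0.3281]
orientation: [0.37, 3.116, 0.0]
contact_force: [0.2, 0.3, -0.4]
grip_width: 0.0001
gripper_force: 0.0
```

```bash
python3 - <<'E'
from h import *
sh((.616,.240,.31),(.616,.24,.16))
a=r.grab_frame("scene")[120:240,130:290,::-1]; b=r.grab_frame("top")[170:290,320:480,::-1]
cv2.imwrite("pics/c3.png",cv2.resize(np.vstack([a,b]),None,fx=2.5,fy=2.5,interpolation=cv2.INTER_CUBIC))
E
```

```text
5.5333 [ 0.6183 -0.1696  0.3281] [[-0.972, 0.234, 0.004], [0.234, 0.972, -0.0], [-0.004, 0.001, -1.0]] [ 0.2  0.3 -0.4]
(0.616, 0.24, 0.31) [0.0982 0.3977 0.018 ]
(0.616, 0.24, 0.16) [0.0988 0.3976 0.168 ]
```

View pics/c3.png

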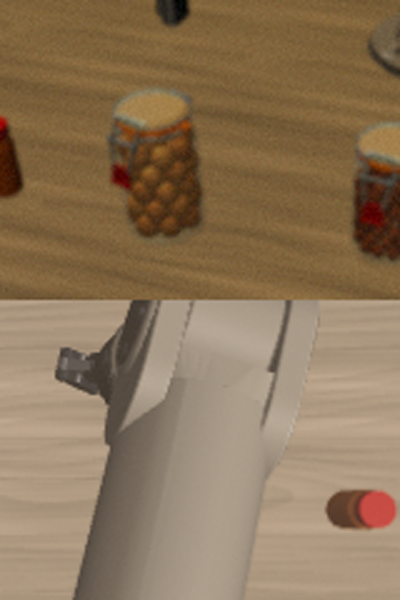

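The walnut lever now hangs down beside the glass (red tab at about (178,190) in the scene view) and the jar hasn't moved. Next is the sweet jar.

Emit:
play_rows:
  targets: "1 0.009 0.039 0 0; 1 0.018 0.078 0 0; 1 0.027 0.117 0 0; 1 0.036 0.156 0 0; 1 0.045 0.195 0 0; 1 0.054 0.234 0 0; 1 0.063 0.273 0 0; 1 0.072 0.312 0 0"

```text
clock: 6.3
tcp_pos: [0.6206, 0.1518, 0.3267]
orientation: [0.367, 3.119, 0.001]
contact_force: [0.5, -0.8, 0.3]
grip_width: -0.0003
gripper_force: 0.0
```

Emit:
play_rows:
  targets: "1 0.01 0.035 0 0; 1 0.02 0.065 0 0; 1 0.026 0.084 0.02 0; 1 0.026 0.084 0.05 0; 1 0.026 0.084 0.08 0; 1 0.026 0.084 0.1 0; 1 0.026 0.084 0.11 0; 1 0.026 0.084 0.11 0"

```text
clock: 6.97
tcp_pos: [0.6139, 0.2374, 0.2137]
orientation: [-0.367, -3.117, 0.003]
contact_force: [0.1, 0.4, -0.9]
grip_width: 0.0002
gripper_force: 0.0
```

```bash
python3 - <<'E'
from h import *
sh((.616,.240,.16),(.626,.239,.111),(.626,.239,.080))
a=r.grab_frame("scene")[150:260,310:440,::-1]; b=r.grab_frame("top")[170:280,130:260,::-1]
cv2.imwrite("pics/c4.png",cv2.resize(np.vstack([a,b]),None,fx=2.5,fy=2.5,interpolation=cv2.INTER_CUBIC))
E
```

```text
6.9667 [0.6139 0.2374 0.2137] [[-0.973, 0.232, -0.003], [0.232, 0.973, -0.002], [0.003, -0.003, -1.0]] [ 0.1  0.4 -0.9]
(0.616, 0.24, 0.16) [-0.0016  0.0031  0.0536]
(0.626, 0.239, 0.111) [-0.0117  0.0046  0.1026]
(0.626, 0.239, 0.08) [-0.0118  0.0047  0.1336]
```

View pics/c4.png

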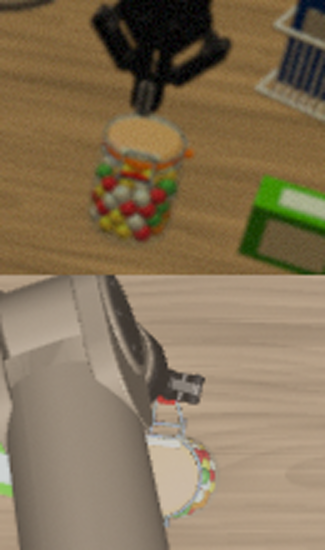

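```bash
python3 - <<'E'
from h import *
o=r.get_obs()["tcp_pos"]
for n in("scene","top"): print(n,proj(r.camera_info(n),[o,[.612,.24,.132]]))
E
```

```text
scene [[367.42767908 193.71711295]
 [362.62250493 220.4105259 ]]
top [[190.67552142 212.79726472]
 [196.26204082 217.23716139]]
```

The fingertip projects exactly where it appears, at (368,194), and the tab is right below it at (363,220). Pushing.

Emit:
play_rows:
  targets: "1 -0.001 0.003 0.02 0; 1 -0.002 0.003 0.04 0; 1 -0.002 0.003 0.054 0; 1 -0.002 0.003 0.062 0; 1 -0.002 0.003 0.068 0; 1 -0.004 0.003 0.074 0; 1 -0.006 0.004 0.08 0; 1 -0.008 0.004 0.086 0"

```text
clock: 7.73
tcp_pos: [0.6275, 0.24, 0.132]
orientation: [0.367, 3.112, 0.004]
contact_force: [3.2, -1.1, 6.6]
grip_width: 0.0001
gripper_force: 3.4
```

Emit:
play_rows:
  targets: "1 -0.002 0 0.006 0; 1 -0.004 0 0.012 0; 1 -0.004 0 0.018 0; 1 -0.004 0 0.024 0; 1 -0.004 0 0.03 0; 1 -0.004 0 0.036 0; 1 -0.004 0 0.042 0; 1 -0.004 0 0.047 0"

```text
clock: 8.4
tcp_pos: [0.6259, 0.2392, 0.0807]
orientation: [-0.365, -3.117, 0.002]
contact_force: [0.0, -0.6, 0.2]
grip_width: -0.0002
gripper_force: 0.0
```

Emit:
play_rows:
  targets: "1 0 0 0 0; 1 0 0 0 0; 1 -0.005 0 -0.03 0; 1 -0.005 0 -0.065 0; 1 -0.005 0 -0.105 0; 1 -0.005 0 -0.145 0; 1 -0.005 0 -0.185 0; 1 -0.005 0 -0.225 0"

```text
clock: 9.07
tcp_pos: [0.6319, 0.2378, 0.3097]
orientation: [0.367, 3.12, 0.0]
contact_force: [1.3, 0.9, 0.2]
grip_width: -0.0003
gripper_force: 0.0
```

Emit:
play_rows:
  targets: "1 0 0 -0.02 0; 1 0 0 -0.03 0; 1 0 0 -0.03 0; 1 0 0 -0.03 0; 1 0 0 -0.03 0; 1 0 0 -0.03 0"

```text
clock: 9.57
tcp_pos: [0.6313, 0.238, 0.3347]
orientation: [-0.366, -3.117, 0.004]
contact_force: [-0.6, 0.5, -0.1]
grip_width: -0.0
gripper_force: 0.0
```

```bash
python3 - <<'E'
from h import *
sh()
cv2.imwrite("pics/c5.png",cv2.resize(r.grab_frame("scene")[140:300,100:500,::-1],None,fx=2,fy=2,interpolation=cv2.INTER_CUBIC))
E
```

```text
9.5667 [0.6313 0.238  0.3347] [[-0.973, 0.232, -0.004], [0.232, 0.973, -0.002], [0.003, -0.003, -1.0]] [-0.6  0.5 -0.1]
```

View pics/c5.png

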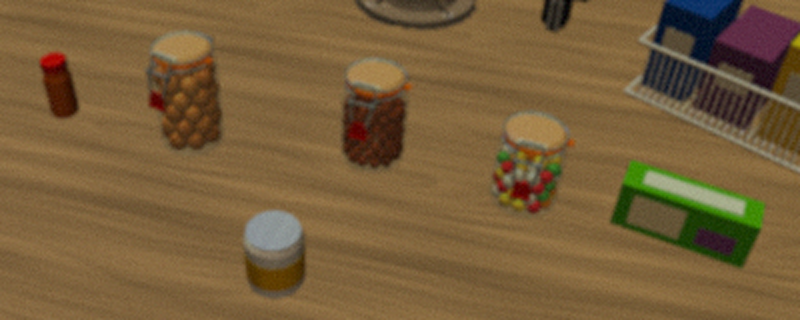

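All three levers hang clipped: red tabs at about (178,190), (278,205) and (361,235). Everything else is still standing in place, so I'm handing in.

```bash
python3 -c "
from bench import r
print(r.hand_in())"
```

```text
the job is handed in; nothing more can be done
None
```

I pushed down the walnut and sweet jar levers and both snapped shut; in the last picture the hazelnut jar is still clipped, nothing else looks moved, and I handed the job in at about 9.6 s.

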